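# Fit the lamp block and hold the glass cell in the meter's light path

## Robot

A 7-joint arm with a two-finger parallel gripper is mounted at the origin on a cart in front of the work surface, level with it; the furniture and walls round the work are solid. World frame = base frame: x ahead of the robot, y to its left, z up, the work surface at z = 0. Lengths are in mm, angles in rad, forces in N, time in s.
With the tool pointing down it reaches from about 400 to 875 mm from the base axis. Payload 4.4 kg.
Tool frame: the origin (TCP) lies midway between the tips of the shut fingers; the grasp point (between the pads) lies ctrl.grip_depth behind it (ctrl.grip_depth is the distance from the TCP to the grasp point, in mm); z points along the fingers, y is the line along which they close (so a half turn about z gives the same grasp; the last joint's range is limited). The gripper opens to 85 mm and grips with 20 to 120 N. Pads are 22 mm wide; open, the fingers measure 114 mm over their backs; the gripper's body (76 mm by 85 mm) begins 54 mm behind the grasp point. The pads swing forward as they close: fully open they stand 13 mm farther back than shut.
Start: joints at [1.283, 0.628, 0.038, 1.517, -0.027, 0.996, -0.02], TCP at [143.019, -634.085, 202.013] pointing down, gripper open.
Joint ranges: [-3.06, 3.06], [-0.37, 2.12], [-1.25, 1.32], [0.18, 2.47], [-1.1, 4.24], [0.23, 1.98], [-2.94, 2.94]. Speed limits (rad/s): [2.57, 2.57, 3.14, 3.14, 3.14, 3.14, 3.14].

## Interface

Orientations are given as [roll, pitch, yaw] about the fixed x, y, z axes, in that order (R = Rz(yaw) Ry(pitch) Rx(roll)).
In Python, from cell import ctrl gives the robot as it stands.
- The arm moves only by the tool carry_out, never from a script. Its argument "deltas" is one flat list of numbers, 7 for each row, row after row: the turn, a rotation vector about the tool's x, y, z in degrees, then the shift along the tool's x, y, z in m, then the closure, from -1 (fully open) to 1 (shut). In form: [wx, wy, wz, dx, dy, dz, claw, wx, wy, wz, dx, dy, dz, claw, ...]. A call has 1 to 12 rows; each row shifts and turns the commanded pose from where the row before left it, along the tool's axes as they then stand; what a row does not reach is not made up. A row lasts 1/8 s, in which the tool goes at most 62.5 mm and 10.7 degrees, less where a joint would pass 70% of its speed; a pose out of reach is approached as far as the arm can. A call with a gripper value outside its range is refused whole. The fingers move at their own pace and stop on an object; the grip force is fixed at half the most. Time passes only in rows, so rows that do not move let the fingers close. It gives the time, the measured TCP pose, the force, the opening and the grip force at its end, in the units of the state.
- ctrl.read_state(): the state, without advancing time (a new reading comes with each control period).
- ctrl.get_image(name): name is "side" or "top"; returns the picture (400x640x3 uint8, red, green, blue); there is no depth.
- ctrl.calibration(name): a dict with "mtx" (3x3 intrinsics, pixels), "distortion" ([k1, k2, p1, p2, k3] as OpenCV has them; the pictures are not rectified), "R" (3x3) and "t" (3): a world point X has camera coordinates R X + t. Camera axes: x right, y down, z forward; pixel columns grow to the right and rows downward; lengths in mm; the calibration is good to about 2 mm. A picture is of the moment at which its call begins. calibration takes no time and is no camera call.
- ctrl.finish_job(): hands the job in; it is judged then, once.
The state is a dict: "clock": time; "qpos": joint angles; "qd": joint speeds; "tau": joint torques, N m; "eef_pos": TCP position; "tool_rot": TCP orientation; "force": force on the tool from outside, world axes, zero at the start; "torque": the same for the moment, N m; "width": finger opening in mm; "gripper_force": force on a finger pad.
Only numpy, scipy, OpenCV 4.12 (cv2) and the standard library are available. Lean on these libraries where they do the work, as an engineer would, in place of code of your own. Each camera call takes 0.05 s, during which the arm holds its last target. There are 200 camera calls.

## Task

Get the transmission meter ready and take a blank reading: plug the lamp block fully home into the meter's socket with its lens facing the detector, and let go of it. Then take the taller glass cell out of the rack by its two frosted faces only, never touching the clear windows, and finish while still holding it still and upright in the light path, midway between lamp and detector, clear windows square to the beam with the light passing through the middle of the cell's lower part, the cell touching nothing but the fingers. Leave the short cell and the other things on the desk where they are.

Things in the scene. Friction and masses are not known exactly. Their poses are not given: they have to be found in the camera images.
- meter: transmission meter, fixed: low white instrument 110 (x) x 217 (y) mm; origin on the desk under the middle of its sample gap, z up. Light runs along its y, 70 mm up. At -y the white detector head (x -15 to 39, y -105 to -55, top 98 mm); in the middle the open gap, black floor 25 mm up with white ticks at y = 0; at +y (45 to 111 mm) the grey socket block, top 30 mm
- socket (a point): lamp socket: point on the socket block's top face (x 0, y 75, z 30 mm of the meter), meter's axes. Two holes 16 mm deep, chamfered 2.4 mm: large 26 (x) x 14 (y) mm centred 7 mm to +y of this point, small 12 x 10 mm centred 10 mm to -y. All 2 mm wider than the plug's blades: it drops in without force, one way round only
- beam (a point): point on the light axis midway in the sample gap (x 0, y 0, z 70 mm of the meter), meter's axes, y along the light. The gap is free from y = -45 mm (face of the detector's black snout, 22 mm across) to +49 mm (lens face once the lamp block is fitted)
- lamp_block: loose grey lamp block, 110 g, 36 (x) x 42 (y) mm, dark fins on its +y side, standing on its plug; origin at the plug's feet, z up. Plug 13 mm long: large blade 24 (x) x 12 (y) mm at y = 7, small blade 10 x 8 mm at y = -10, tapered feet. Body from z = 13 (shoulder) to 69 mm. Grip it across x by its plain sides (36 mm). Home: origin 13 mm below socket, axes as the meter's
- lamp_lens (a point): face of the lamp block's round lens barrel (18 mm across), on its -y side at x 0, y -26, z 53 mm of the lamp block; it must look to the meter's -y, at the detector
- rack: white cell rack, fixed, 140 (x) x 50 (y) x 22 mm high on a grey foot plate 150 x 60 x 5 mm, origin at the centre of its underside, z up. Three pockets along x at -42, 0 and +42 mm, each 22 (x) x 30 (y) mm, 14 mm deep; the middle one is empty, the tall and the short cell stand in the outer two, either way, axes as the rack's
- tall_cell: tall empty open-topped glass cell, loose, 40 g, 20 (x) x 28 (y) x 72 mm high; origin at the centre of its underside (8 mm above the desk in the rack), z up. Its two milky, finely ribbed frosted faces, 28 mm wide and 20 mm apart, look to +x and -x: grip these on the upper half. The two clear windows look to +y and -y
- tall_cell_windows: the two clear window panes of the tall cell (same origin and axes as the cell): outer faces at y = +-14 mm, 14 mm wide, full height; no finger may press on them
- cell_mid (a point): the point of the tall cell that the light must pass: on its centre line, 20 mm above its underside
- short_cell: the short glass cell, same 20 x 28 mm section but 45 mm high; stays in the rack. Origin at the centre of its underside
- lens_spray: bystander: white spray bottle with a blue cap, 31 mm across, 105 mm high; origin at the centre of its underside
- drops_carton: bystander: small flat carton 84 x 52 x 18 mm; origin at the centre of its underside
- contact_lens_case: bystander: contact lens case with two round caps, 30 x 68 x 19 mm; origin at the centre of its underside
- pen_black: bystander: black pen, 12 x 140 x 10 mm; origin at the centre of its underside
Not all that is in view belongs to the job. Of the things shaped like the rack, the white one is meant.

How it is judged:
By the outcome, as a careful person would: the job done as asked, in the order asked, and still so for the second after the job is handed in, while the arm keeps its last pose, push and grip.
It also fails if it takes over 58 s, if anything falls off the work surface, if the arm or the gripper's body presses on something with over 40 N, if the wrist force passes 120 N, or if a joint passes its speed limit or range.

## Working session

There is one attempt and no reset: what is moved stays moved. The work goes in short steps, Python scripts to look and compute and a tool call to move; the robot and the scene stay as the last step left them, time stands still between calls to the robot, and variables do not carry over. Pictures are saved under pics/ and viewed, at most 11 in all, crops included, and the job is handed in when it is done.

Besides the shell and the picture viewer there is one more tool, called after "Emit:" as name(argument=value, ...), one argument or row to a line, values as JSON. carry_out: Moves the arm, as the interface text tells. Its arguments: {"type":"object","properties":{"deltas":{"type":"array"}},"required":["deltas"]}

```bash
mkdir -p pics; python3 - <<'E'
from cell import ctrl
import cv2
for n in("top","side"):
    cv2.imwrite(f"pics/{n}0.png",ctrl.get_image(n)[:,:,::-1])
    c=ctrl.calibration(n);print(n,{k:(v.round(3).tolist() if hasattr(v,'round') else v) for k,v in c.items()})
print(ctrl.grip_depth,ctrl.read_state())
E
```

```text
top {'mtx': [[470.073, 0.0, 322.438], [0.0, 470.073, 195.51], [0.0, 0.0, 1.0]], 'distortion': [-0.07, 0.0, 0.0, 0.0, 0.0], 'R': [[0.088, -0.996, -0.009], [-0.924, -0.078, -0.374], [0.372, 0.041, -0.927]], 't': [-146.787, 508.512, 1735.405]}
side {'mtx': [[416.915, 0.0, 319.487], [0.0, 416.915, 200.086], [0.0, 0.0, 1.0]], 'distortion': [0.0, 0.0, 0.0, 0.0, 0.0], 'R': [[0.94, -0.341, -0.018], [-0.234, -0.604, -0.762], [0.249, 0.721, -0.647]], 't': [-528.965, 136.015, 1257.394]}
18.700000000000003 {'clock': 0.1, 'qpos': array([ 1.28320406,  0.62924872,  0.03843816,  1.51831444, -0.02701854,
        0.99630413, -0.01999734]), 'qd': array([ 8.76261296e-04, -1.96293102e-03, -3.49494737e-05, -2.45495263e-03,
       -1.40959789e-04,  1.04979208e-03,  8.69962362e-06]), 'tau': array([ 2.39190158e-03, -5.64528787e+01,  1.23074312e+00, -1.93971366e+01,
        1.13923615e-02,  5.41294139e-03, -2.13437784e-05]), 'eef_pos': array([ 142.88309752, -633.44631991,  201.16930267]), 'tool_rot': array([-3.13983547e+00, -7.77908856e-07,  2.21789121e-01]), 'force': array([-0.28685485,  0.63472376, -0.69110692]), 'torque': array([-0.05844696,  0.0676096 ,  0.02318622]), 'gripper_force': 0.0, 'width': 85.2074569009458}
```

View pics/top0.png

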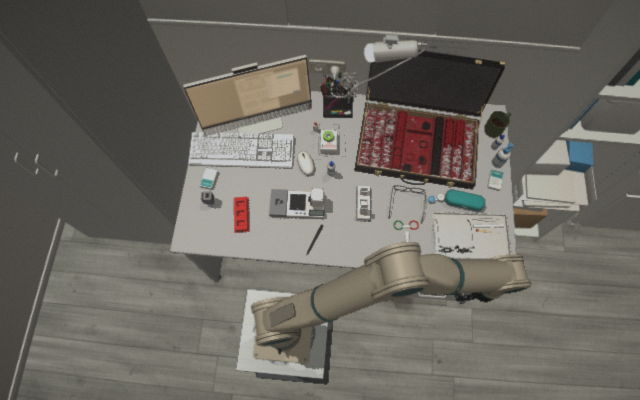

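View pics/side0.png

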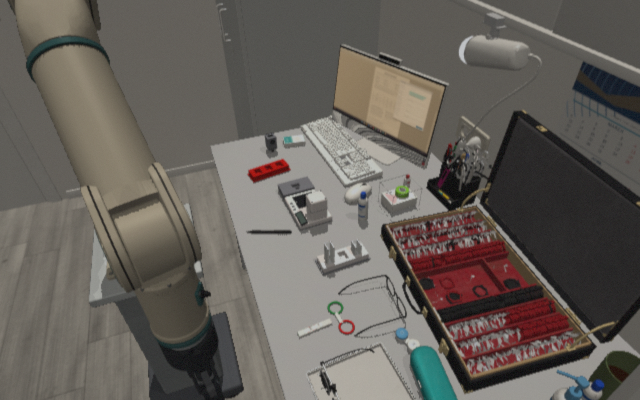

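The top view shows the arm at the bottom, the meter at (298,203), the white rack with two cells at (364,203), and a red rack at (241,214). A dark block, probably the lamp block, is at (207,198). In the side view these are at (305,203), (342,256), (269,170) and (271,142). The white rack is the one meant and the red one is the decoy. I'll confirm with enlarged crops.

```bash
python3 - <<'E'
import cv2,numpy as np
t=cv2.imread("pics/top0.png");s=cv2.imread("pics/side0.png")
def crop(im,x,y,w,h,W,H):
    c=cv2.resize(im[y:y+h,x:x+w],(W,H),interpolation=cv2.INTER_CUBIC)
    k=W/w
    for i in range(x+(-x)%10,x+w,10):
        cv2.line(c,(int((i-x+.5)*k),0),(int((i-x+.5)*k),4),(0,255,255),1);cv2.putText(c,str(i),(int((i-x+.5)*k)-8,14),0,.33,(0,255,255))
    for j in range(y+(-y)%10,y+h,10):
        cv2.line(c,(0,int((j-y+.5)*k)),(4,int((j-y+.5)*k)),(0,255,255),1);cv2.putText(c,str(j),(5,int((j-y+.5)*k)+3),0,.33,(0,255,255))
    return c
a=np.hstack([crop(t,265,180,66,50,396,300),crop(s,270,170,66,50,396,300)])
b=np.hstack([crop(t,190,160,33,50,198,300),crop(t,346,178,33,50,198,300),crop(s,255,125,33,50,198,300),crop(s,310,228,33,50,198,300)])
cv2.imwrite("pics/m1.png",np.vstack([a,b]))
a=np.hstack([crop(t,195,182,25,30,400,480),crop(s,258,126,25,30,400,480)])
cv2.imwrite("pics/m2.png",a)
a=np.hstack([crop(t,344,178,40,48,400,480),crop(s,310,232,66,48,400,291) if 0 else np.vstack([crop(s,310,232,64,48,400,300),np.zeros((180,400,3),np.uint8)])])
cv2.imwrite("pics/m3.png",a)
E
```

```text
(no output)
```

View pics/m1.png

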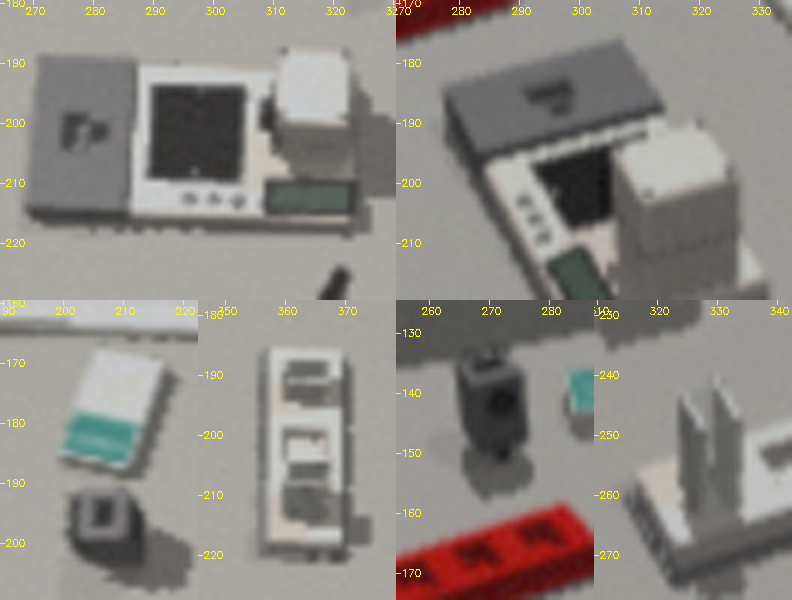

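View pics/m2.png

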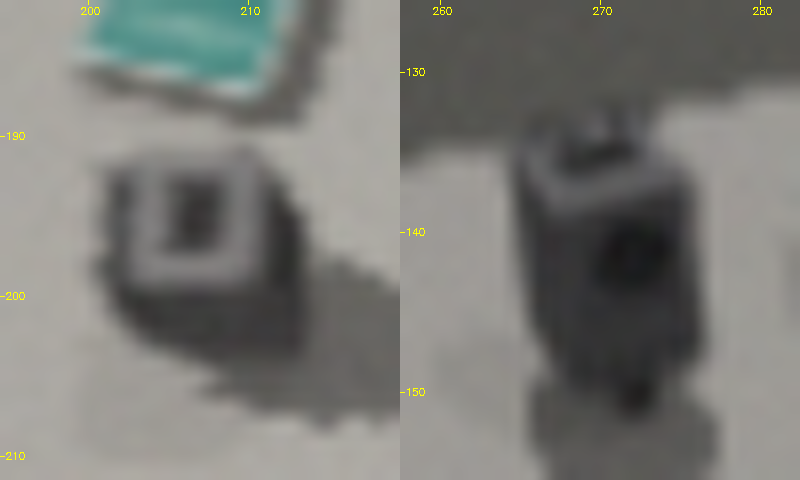

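View pics/m3.png

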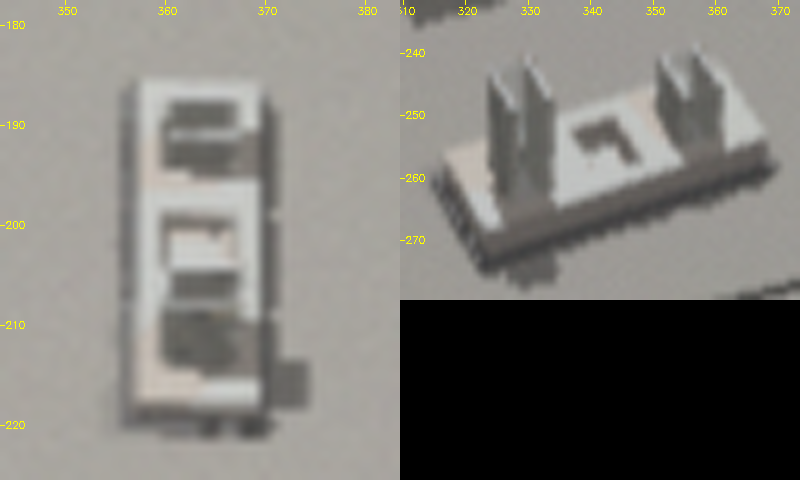

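Crops: the top view shows the grey socket block at the meter's left (+y) with its holes at (279,201), and the detector head at the right (317,194). The meter's axes are therefore close to the world's. The dark block at top (207,195) / side (271,142) has a square top, a round lens facing the side camera (−y), and its foot at (272,150), so it is the lamp block. The white rack's tall cell is at its low-x end (top (364,213), side (328,255)) and the short cell at its far end (side (356,250)). Next I fit the poses.

```bash
cat > h.py <<'E'
import numpy as np,cv2
from scipy.optimize import minimize
from scipy.ndimage import map_coordinates
from cell import ctrl
C={n:ctrl.calibration(n) for n in("top","side")}
def proj(n,P):
    c=C[n];return cv2.projectPoints(np.asarray(P,float).reshape(-1,1,3),cv2.Rodrigues(np.array(c["R"]))[0],np.array(c["t"],float),np.array(c["mtx"]),np.array(c["distortion"]))[0][:,0]
def back(n,uv,z):
    c=C[n];R=np.array(c["R"]);p=cv2.undistortPoints(np.array([[uv]],float),np.array(c["mtx"]),np.array(c["distortion"]))[0,0]
    d=R.T@np.r_[p,1];o=-R.T@np.array(c["t"]);return o+d*(z-o[2])/d[2]
def rect(x0,x1,y0,y1,z):
    p=[(x0,y0,z),(x1,y0,z),(x1,y1,z),(x0,y1,z)];return [(p[i],p[(i+1)%4]) for i in range(4)]
def pose(q,P):
    x,y,a=q[:3];c,s=np.cos(a),np.sin(a);P=np.asarray(P,float)
    return np.c_[x+c*P[:,0]-s*P[:,1],y+s*P[:,0]+c*P[:,1],P[:,2]+(q[3] if len(q)>3 else 0)]
def samp(E):return np.concatenate([np.linspace(a,b,25) for a,b in E])
def grad(im):
    g=cv2.GaussianBlur(im.astype(np.float32),(0,0),.7)
    return np.sqrt(sum(cv2.Sobel(g[:,:,k],cv2.CV_32F,*d)**2 for k in range(3) for d in((1,0),(0,1))))
def fit(ims,E,q0,cams=("top","side"),fix=None):
    S=samp(E);G={n:grad(ims[n]) for n in cams};G={n:np.minimum(g,250) for n,g in G.items()}
    def f(q):
        q=np.asarray(q)*[1,1,.01]
        Q=q if fix is None else np.r_[q,fix]
        return -sum(map_coordinates(G[n],proj(n,pose(Q,S)).T[::-1],order=1).mean() for n in cams)
    best=None
    for dx in(-9,-4,0,4,9):
        for dy in(-9,-4,0,4,9):
            r=minimize(f,[q0[0]+dx,q0[1]+dy,q0[2]*100],method="Nelder-Mead",options=dict(initial_simplex=[[q0[0]+dx+a,q0[1]+dy+b,q0[2]*100+c] for a,b,c in((0,0,0),(4,0,0),(0,4,0),(0,0,6))]))
            if best is None or r.fun<best.fun:best=r
    return best.x*[1,1,.01],best.fun
METER=rect(-55,55,45,111,30)+rect(-15,39,-105,-55,98)
RACK=rect(-70,70,-25,25,22)
LAMP=rect(-18,18,-21,21,69)
E
cat > a.py <<'E'
from h import *
ims={"top":cv2.imread("pics/top0.png"),"side":cv2.imread("pics/side0.png")}
# rough
mt=back("top",(278.5,201.5),30);print("socketblk top",mt)
print("meter head top",back("top",(317,194),98),back("side",(316,198),98))
print("rack",back("top",(363.5,201.5),22),back("side",(342,255),22))
print("lamp",back("top",(206.5,195),69),back("side",(270,137),69))
m0=[mt[0],mt[1]-78,0];r0=[*back("top",(363.5,201.5),22)[:2],0];l0=[*back("top",(206,195),69)[:2],0]
for nm,E,q in(("meter",METER,m0),("rack",RACK,r0),("lamp",LAMP,l0)):
    for cams in(("top","side"),("top",),("side",)):
        print(nm,cams,*[np.round(v,3) for v in fit(ims,E,q,cams)])
E
python3 a.py
```

```text
socketblk top [505.60538705  75.28385483  30.        ]
meter head top [523.85875135 -80.66025422  98.        ] [520.94016621 -89.70557506  98.        ]
rack [ 537.79080168 -267.18174731   22.        ] [ 534.13547949 -267.52842773   22.        ]
lamp [494.03550561 360.65160723  69.        ] [489.59895588 345.68660608  69.        ]
meter ('top', 'side') [ 5.07025e+02 -1.53000e+00  2.50000e-02] -385.101
meter ('top',) [ 5.0797e+02 -9.6100e-01  2.8000e-02] -197.34
meter ('side',) [ 5.06475e+02 -6.59400e+00  2.50000e-02] -200.401
rack ('top', 'side') [ 5.24349e+02 -2.66660e+02  6.10000e-02] -413.013
rack ('top',) [ 5.24303e+02 -2.66660e+02  6.10000e-02] -228.874
rack ('side',) [ 5.32831e+02 -2.67238e+02  1.03000e-01] -190.352
lamp ('top', 'side') [4.90293e+02 3.61707e+02 5.00000e-03] -380.502
lamp ('top',) [4.90375e+02 3.62864e+02 8.50000e-02] -232.009
lamp ('side',) [ 4.87398e+02  3.47286e+02 -8.50000e-02] -202.928
```

```bash
cat > ov.py <<'E'
from h import *
def crop(im,n,x,y,w,h,k,items):
    c=cv2.resize(im[y:y+h,x:x+w],(w*k,h*k),interpolation=cv2.INTER_CUBIC)
    for E,q,col in items:
        for a,b in E:
            p=((proj(n,pose(q,[a,b]))-[x,y]+.5)*k*8).astype(int)
            cv2.line(c,tuple(map(int,p[0])),tuple(map(int,p[1])),col,1,cv2.LINE_AA,3)
    return c
def box(x0,x1,y0,y1,z0,z1):return rect(x0,x1,y0,y1,z0)+rect(x0,x1,y0,y1,z1)+[((x,y,z0),(x,y,z1)) for x in(x0,x1) for y in(y0,y1)]
E
python3 - <<'E'
from ov import *
t=cv2.imread("pics/top0.png");s=cv2.imread("pics/side0.png")
g=(0,255,0);r=(60,60,255);y=(0,255,255)
M=[(METER,(507.5,-1.5,.027),g)]
R=[(RACK,(533,-267,.06),g),(rect(-75,75,-30,30,0),(533,-267,.06),r),(box(-52,-32,-14,14,8,80),(533,-267,.06),y)]
L=[(box(-18,18,-21,21,13,69),(489.5,358,0.),g)]
a=np.hstack([crop(t,"top",265,180,66,50,6,M),crop(s,"side",270,165,66,50,6,M)])
b=np.hstack([crop(t,"top",193,184,25,30,10,L)[:,:250],crop(s,"side",257,128,25,30,10,L),crop(t,"top",350,182,29,43,7,R)[:300,:]])
b=np.hstack([crop(t,"top",193,185,20,30,10,L),crop(s,"side",260,128,20,30,10,L),crop(t,"top",353,182,20,43,7,R)[:300],crop(s,"side",313,236,60,43,7,R)[:300,:252]])
b=b[:,:792]
cv2.imwrite("pics/o1.png",np.vstack([a,b]))
E
```

```text
(no output)
```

View pics/o1.png

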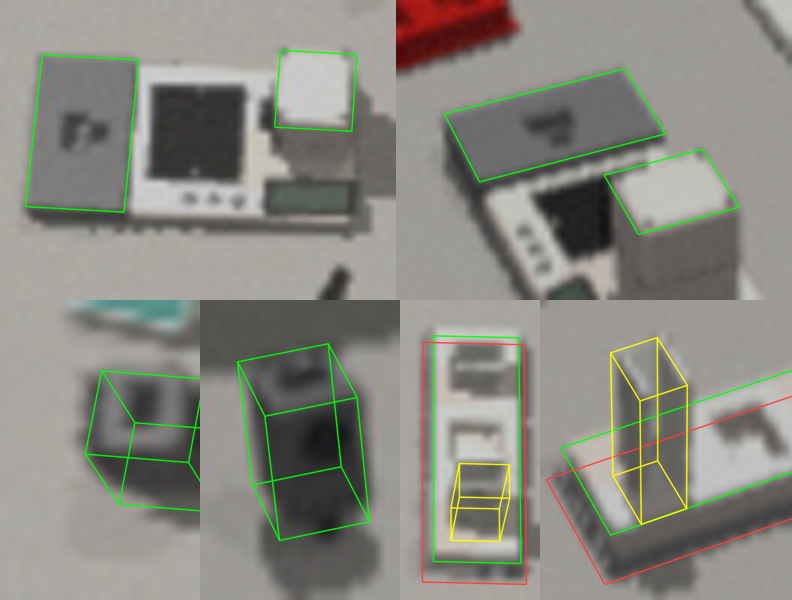

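The meter and rack overlays fit well. The lamp model in the side view sits about 1 px too low and too near, so I refine the lamp by silhouette and recheck the rack yaw.

```bash
python3 - <<'E'
from ov import *
ims={"top":cv2.imread("pics/top0.png"),"side":cv2.imread("pics/side0.png")}
reg={"top":(195,186,22,22),"side":(260,129,20,26)}
for n,(x,y,w,h) in reg.items():
    print(n);
    for row in ims[n][y:y+h,x:x+w].mean(2).astype(int):print(*["%3d"%v for v in row])
Er=RACK+rect(-52,-32,-14,14,80)[1::2]+[((-70,25,5),(-70,-25,5))][:0]
for q in((533,-267,.06),(531,-267,.02)):
    for c in(("top",),("side",),("top","side")):
        print(c,*[np.round(v,3) for v in fit(ims,RACK+rect(-75,75,-30,30,0)[:1]+rect(-75,75,-30,30,0)[3:],q,c)])
for c in(("top",),("side",),("top","side")):print("m",c,*[np.round(v,3) for v in fit(ims,METER+rect(-55,55,-106,45,25)[:1],(507,-2,.02),c)])
E
```

```text
top
164 167 167 165 149 128 112 120 141 156 160 148 127 121 121 126 139 121  96 106 146 164
166 167 166 166 157 141 120 102 110 114 110 111 122 148 167 158 129  99  96 111 148 165
166 165 166 166 163 155 150 148 147 137 117 103 105 110 112 110  99  95 104 141 160 167
167 166 166 167 166 163 164 161 158 155 153 149 149 142 117 101 103 106 116 152 167 166
165 167 165 165 167 166 166 167 163 163 163 162 163 159 150 147 154 161 160 165 167 167
166 164 167 165 165 164 165 161 150 144 142 145 145 144 133 125 148 163 166 166 167 169
166 167 165 168 166 154 138 124 122 130 125 122 123 122 123 124 119 146 163 165 165 168
166 167 167 167 165 162 128  88 107 122 101  81  80  86 112 120  98 104 149 165 166 168
168 166 167 164 169 160 126  77 101 124 101  71  56  70 107 115  86  73 136 162 166 166
167 168 166 164 165 154 114  86 111 124 100  62  56  74 110 114  84  53  83 142 164 170
167 166 164 167 165 156 117  84 109 127 100  62  57  79 113 118  83  52  65 137 165 167
167 167 167 168 167 159 125  83 113 119  93  79  79  99 120 113  80  50  58 115 152 162
167 165 166 166 163 141  94  80 110 127 
[... 2785 characters left out ...]
141  97  82  84  85  81  84  87  87  87  87  89 101 149 153
153 153 153 152 153 149 122  95  90  89  88  90  88  88  90  88  91 103 148 153
('top',) [ 5.33211e+02 -2.66119e+02  6.10000e-02] -207.373
('side',) [ 5.34759e+02 -2.67831e+02  5.30000e-02] -203.872
('top', 'side') [ 5.34444e+02 -2.66999e+02  4.20000e-02] -408.196
('top',) [ 5.33211e+02 -2.66119e+02  6.10000e-02] -207.373
('side',) [ 5.34758e+02 -2.67836e+02  5.30000e-02] -203.872
('top', 'side') [ 5.34445e+02 -2.66998e+02  4.20000e-02] -408.196
m ('top',) [ 5.07868e+02 -3.36000e-01  2.70000e-02] -187.245
m ('side',) [ 5.06481e+02 -6.66900e+00  2.50000e-02] -193.197
m ('top', 'side') [ 5.07061e+02 -8.84000e-01  2.40000e-02] -367.199
```

```bash
python3 - <<'E'
from ov import *
print("lens",back("side",(272.2,141.6),53),"foot",back("side",(272.3,151.3),0))
print("side edges z41 L,R",back("side",(265.2,142),41),back("side",(276.2,142),41), "front-bottom L,R z13", back("side",(267,148.3),13),back("side",(275.5,148.3),13))
for uv in((202.5,191.3),(211,191.3),(211,199.5),(202.5,199.5),(201.3,196)):print(uv,back("top",uv,69).round(1))
import itertools
ims={"top":cv2.imread("pics/top0.png").mean(2),"side":cv2.imread("pics/side0.png").mean(2)}
# silhouette fit: body hull
def corners(x0,x1,y0,y1,z0,z1):return list(itertools.product((x0,x1),(y0,y1),(z0,z1)))
B=corners(-18,18,-21,21,13,69);F=corners(-12,12,1,13,0,13)+corners(-5,5,-14,-6,0,13);Ln=corners(-9,9,-26,-21,47,59)
reg={"top":(198,188,18,22),"side":(262,134,16,19)}
thr={"top":(lambda g:g<93),"side":(lambda g:g<68)}
def mask(n,q):
    m=np.zeros((400*4,640*4),np.uint8)
    for P in(B,F[:8],F[8:],Ln):
        p=(proj(n,pose(q,P))+.5)*4
        cv2.fillConvexPoly(m,cv2.convexHull(p.astype(np.float32)).astype(np.int32),255)
    return cv2.resize(m,(640,400),interpolation=cv2.INTER_AREA)/255.
import scipy.optimize as so
tgt={}
for n in ims:
    lo,hi=(55,160) 
    g=ims[n]; 
    x,y,w,h=reg[n]
    d=np.zeros_like(g); 
    d[g<(92 if n=="top" else 68)]=1
    # fill enclosed lighter top face
    k=np.zeros_like(d,np.uint8); pts=np.argwhere(d[y:y+h,x:x+w]>0)[:,::-1]+[x,y]
    if n=="top":k=cv2.morphologyEx(d[y:y+h,x:x+w].astype(np.uint8),cv2.MORPH_CLOSE,np.ones((9,9)));
    else:
        cv2.fillConvexPoly(k,cv2.convexHull(pts.astype(np.int32)),1);k=k[y:y+h,x:x+w]
    if n=="top":
        c=np.zeros((h,w),np.uint8);cv2.fillConvexPoly(c,cv2.convexHull((pts-[x,y]).astype(np.int32)),1);k=c
    tgt[n]=k
    print(n);print("\n".join("".join(map(str,r)) for r in k))
def f(q,cams):
    q=(q[0],q[1],q[2]/50);e=0
    for n in cams:
        x,y,w,h=reg[n];e+=np.abs(mask(n,q)[y:y+h,x:x+w]-tgt[n]).sum()
    return e
for cams in(("top","side"),("top",),("side",)):
    r=min((so.minimize(f,(490,y0,a),args=(cams,),method="Nelder-Mead",options=dict(initial_simplex=[(490,y0,a),(496,y0,a),(490,y0+6,a),(490,y0,a+6)])) for y0 in(345,352,360) for a in(-4,0,4)),key=lambda r:r.fun)
    print(cams,r.x[:2].round(1),(r.x[2]/50).round(3),r.fun)
E
```

```text
lens [494.19350792 336.25448517  53.        ] foot [493.51206359 350.87915896   0.        ]
side edges z41 L,R [472.12043423 362.28389064  41.        ] [511.77079867 346.60305498  41.        ] front-bottom L,R z13 [475.68007148 359.46409816  13.        ] [506.65187326 347.24798438  13.        ]
(202.5, 191.3) [508.5 379.7  69. ]
(211, 191.3) [511.4 345.4  69. ]
(211, 199.5) [476.5 339.1  69. ]
(202.5, 199.5) [473.6 373.2  69. ]
(201.3, 196) [488.  380.8  69. ]
top
000000000000000000
000000000000000000
000000000000000000
000000000000000000
000000000000000000
000011111111100000
000011111111111000
000011111111111100
000011111111111100
000011111111111110
000011111111111110
000011111111111110
000011111111111110
000011111111111110
000001111111111110
000000011111111110
000000000111111100
000000000001111100
000000000000011000
000000000000000000
000000000000000000
000000000000000000
side
0000000000000000
0000001111100000
0000011111110000
0000011111111000
0000111111111100
0000111111111100
0000111111111100
0000111111111100
0000111111111110
0000111111111110
0000111111111110
0000111111111110
0000011111111110
0000011111111110
0000011111111100
0000001111111100
0000000111111000
0000000001110000
0000000000000000
('top', 'side') [492.6 360.5] -0.167 70.83921568627451
('top',) [489.5 359.1] -0.347 26.764705882352942
('side',) [494.4 363.4] -0.148 31.454901960784312
```

```bash
python3 - <<'E'
from ov import *
from scipy.optimize import least_squares
obs=[("side",(272.2,141.4),(0,-26,53)),("side",(268,139.3),(-18,-21,69)),("side",(275.8,136.2),(18,-21,69)),("side",(272.4,150.8),(0,-14,.5)),
("side",(264.9,135),(-18,21,69)),("top",(211.3,199.6),(-18,-21,69)),("top",(211,190.9),(18,-21,69)),("top",(201,198.8),(-18,21,69)),("top",(201.3,191),(18,21,69))]
f=lambda q:np.concatenate([(proj(n,pose(q,[P]))[0]-uv) for n,uv,P in obs])
r=least_squares(f,(492,360,.1),x_scale=(1,1,.01),loss="soft_l1");print(r.x.round(3));print(f(r.x).reshape(-1,2).round(1))
t=cv2.imread("pics/top0.png");s=cv2.imread("pics/side0.png")
L=[(box(-18,18,-21,21,13,69)+rect(-5,5,-14,-6,0)+rect(-9,9,-26,-26.1,53),r.x,(0,255,0))]
cv2.imwrite("pics/o2.png",np.hstack([crop(t,"top",193,184,28,28,14,L),crop(s,"side",257,128,28,28,14,L)]))
E
```

```text
[4.93433e+02 3.61488e+02 1.01000e-01]
[[ 0.5  0.2]
 [-0.6 -0.8]
 [ 0.5 -0. ]
 [ 0.4  0.8]
 [-1.3 -1.7]
 [-0.2 -0.4]
 [ 0.8 -0. ]
 [-0.3  0.6]
 [ 0.1  0. ]]
```

View pics/o2.png

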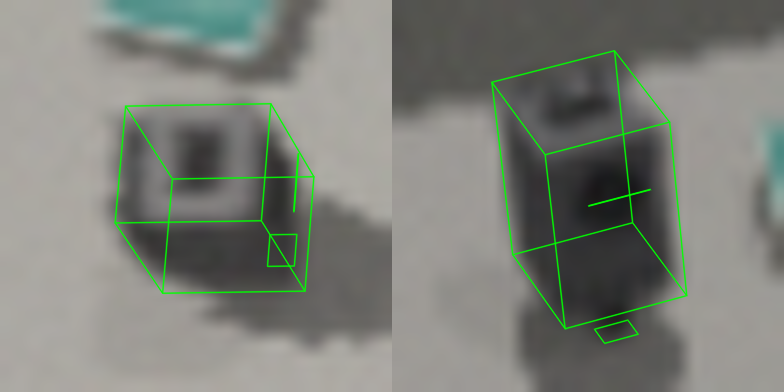

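Overlay: the lamp fit agrees with both views to within about 1 px, giving (493.5, 362), yaw 0.10. Next I turn the tool and travel.

Emit:
carry_out(
  deltas=[0,0,-10.4,0,0,0,-0.45,0,0,-10.4,0,0,0,-0.45,0,0,-10.4,0,0,0,-0.45,0,0,-10.4,0,0,0,-0.45,0,0,-10.4,0,0,0,-0.45,0,0,-10.4,0,0,0,-0.45,0,0,-10.4,0,0,0,-0.45,0,0,-10.2,0,0,0,-0.45],
)

```text
clock: 1.1
eef_pos: [142.8, -633.7, 201.5]
tool_rot: [-3.141, -0.001, 1.676]
force: [0.4, 0.9, 0.2]
width: 61.9
gripper_force: 0.0
```

Emit:
carry_out(
  deltas=[0,0,0,0.0367,0.0386,0,-0.45,0,0,0,0.0367,0.0386,0,-0.45,0,0,0,0.0367,0.0386,0,-0.45,0,0,0,0.0367,0.0386,0,-0.45,0,0,0,0.0367,0.0386,0,-0.45,0,0,0,0.0367,0.0386,0,-0.45,0,0,0,0.0367,0.0386,0,-0.45,0,0,0,0.0367,0.0386,0,-0.45,0,0,0,0.0367,0.0386,0,-0.45,0,0,0,0.0367,0.0386,0,-0.45,0,0,0,0.0367,0.0386,0,-0.45,0,0,0,0.0367,0.0386,0,-0.45],
)

```text
clock: 2.6
eef_pos: [560.8, -148.6, 201.7]
tool_rot: [-3.141, 0.0, 1.67]
force: [0.3, -1.4, 0.1]
width: 61.9
gripper_force: 0.0
```

Emit:
carry_out(
  deltas=[0,0,0,0.0515,-0.0016,0,-0.45,0,0,0,0.0515,-0.0016,0,-0.45,0,0,0,0.0515,-0.0016,0,-0.45,0,0,0,0.0515,-0.0016,0,-0.45,0,0,0,0.0515,-0.0016,0,-0.45,0,0,0,0.0515,-0.0016,0,-0.45,0,0,0,0.0515,-0.0016,0,-0.45,0,0,0,0.0515,-0.0016,0,-0.45,0,0,0,0.0515,-0.0016,0,-0.45,0,0,0,0.0513,-0.0015,0,-0.45,0,0,0,0,0,0.045,-0.45,0,0,0,0,0,0.045,-0.45],
)

```text
clock: 4.1
eef_pos: [492.9, 361.7, 110.9]
tool_rot: [3.141, -0.0, 1.672]
force: [-0.4, -0.1, -0.2]
width: 62.0
gripper_force: 0.0
```

```bash
python3 - <<'E'
from ov import *
s=ctrl.read_state();print(s["eef_pos"].round(1),s["tool_rot"].round(3),s["qpos"].round(2),s["width"])
L=[(box(-18,18,-21,21,13,69),(493.5,362,.1),(0,255,0))]
t=s["eef_pos"];w=s["width"]/2+0
F=[([((-11,y,0),(11,y,0)) for y in(-w,w)],(t[0],t[1],s["tool_rot"][2],t[2]+10),(0,0,255))]
o=[]
for n,x,y in(("top",185,175),("side",245,108)):
    im=ctrl.get_image(n)[:,:,::-1].copy();cv2.imwrite(f"pics/{n}1.png",im);o.append(crop(im,n,x,y,45,50,8,L+F))
cv2.imwrite("pics/o3.png",np.hstack(o))
E
```

```text
[492.9 361.7 110.9] [ 3.141 -0.     1.672] [-0.46  0.7  -0.36  1.71  0.33  0.79 -0.87] 62.0071723694916
```

View pics/o3.png

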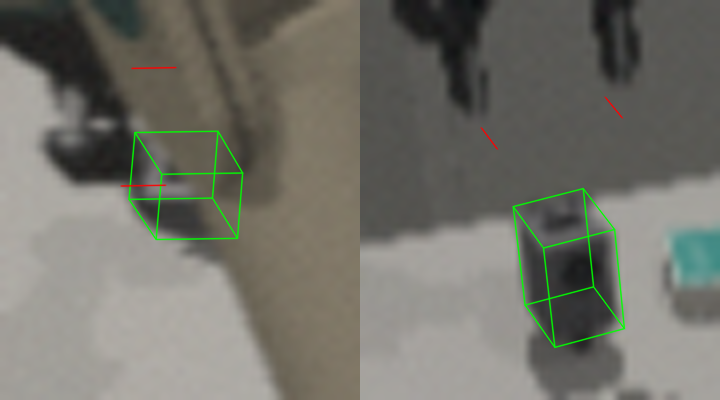

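The crop shows both fingers above and straddling the lamp block in the side view (tips near (304,121) and (322,118)). I descend and grip.

Emit:
carry_out(
  deltas=[0,0,0,0,0,0.03,-0.45,0,0,0,0,0,0.03,-0.45,0,0,0,0,0,0.022,-0.45,0,0,0,0,0,0,-0.45,0,0,0,0,0,0,0.1,0,0,0,0,0,0,1,0,0,0,0,0,0,1,0,0,0,0,0,0,1,0,0,0,0,0,0,1,0,0,0,0,0,0,1],
)

```text
clock: 5.45
eef_pos: [494.3, 361.6, 32.1]
tool_rot: [3.139, -0.001, 1.67]
force: [-1.0, -0.2, 6.8]
width: 34.0
gripper_force: 59.6
```

Emit:
carry_out(
  deltas=[0,0,0,0,0,-0.02,1,0,0,0,0,0,-0.04,1,0,0,4.2,0,0,-0.04,1,0,0,0,-0.0483,0.0005,0,1,0,0,0,-0.0483,0.0005,0,1,0,0,0,-0.0483,0.0005,0,1,0,0,0,-0.0483,0.0005,0,1,0,0,0,-0.0483,0.0005,0,1,0,0,0,-0.0484,0.0007,0,1,0,0,0,0,0,0.02,1,0,0,0,0,0,0.01,1,0,0,0,0,0,0,1],
)

```text
clock: 6.95
eef_pos: [503.6, 72.1, 100.2]
tool_rot: [-3.141, -0.0, 1.599]
force: [-0.3, 0.2, -2.3]
width: 33.6
gripper_force: 60.2
```

```bash
python3 - <<'E'
from ov import *
s=ctrl.read_state();t=s["eef_pos"];print(t.round(1),s["tool_rot"].round(3),s["width"])
oz=t[2]-32;a=s["tool_rot"][2]-np.pi/2
LB=box(-18,18,-21,21,13,69)+rect(-5,5,-14,-6,0)+rect(-12,12,1,13,0)+rect(-9,9,-26,-26.1,53)
it=[(METER+rect(-13,13,75,89,30)+rect(-6,6,60,70,30),(507,-3,.026),(0,0,255))]
lb=[(LB,(t[0],t[1],a,oz),(0,255,0))]
o=[]
for n,x,y in(("top",262,172),("side",275,150)):
    im=ctrl.get_image(n)[:,:,::-1].copy();cv2.imwrite(f"pics/{n}2.png",im);o.append(crop(im,n,x,y,50,75 if n=="side" else 75,8,it+(lb)))
cv2.imwrite("pics/o4.png",np.hstack(o))
E
```

```text
[503.6  72.1 100.2] [-3.141 -0.     1.599] 33.628469559756326
```

View pics/o4.png

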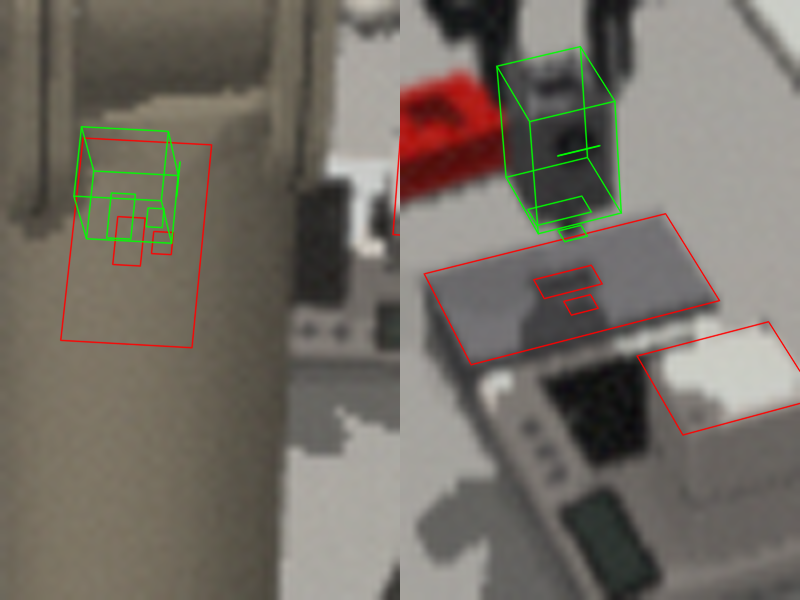

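The side view shows the lamp held upright over the socket block, lens toward the detector. The picture sits about 2 px higher than the model: lens at (347,167), body bottom at about (345,177). I go lower, where parallax is small, and measure numerically.

Emit:
carry_out(
  deltas=[0,0,0,0,0,0.02,1,0,0,0,0,0,0.011,1,0,0,0,0,0,0,1],
)

```text
clock: 7.42
eef_pos: [503.5, 71.5, 68.6]
tool_rot: [-3.14, 0.0, 1.598]
force: [0.3, -0.6, -0.4]
width: 33.9
gripper_force: 60.2
```

```bash
cat > m.py <<'E'
from ov import *
import sys
s=ctrl.read_state();t=s["eef_pos"];print(t.round(1),s["tool_rot"].round(3))
oz=t[2]-32;a=s["tool_rot"][2]-np.pi/2
im=ctrl.get_image("side")[:,:,::-1].copy();cv2.imwrite(f"pics/side{sys.argv[1]}.png",im)
lens=proj("side",pose((t[0],t[1],a,oz),[(0,-26,53)]))[0];print("lens pred",lens.round(2))
print("bottom front corners pred",proj("side",pose((t[0],t[1],a,oz),[(-18,-21,13),(18,-21,13),(0,-14,0),(-18,-21,69),(18,-21,69)])).round(2).tolist())
x,y=int(lens[0])-11,int(lens[1])-12
print("cols from",x,"rows from",y)
for j,row in enumerate(im[y:y+30,x:x+24].mean(2).astype(int)):print("%3d|"%(y+j),*["%3d"%v for v in row])
E
python3 m.py 3; python3 - <<'E'
from h import *
a=cv2.imread("pics/side0.png")
ims={"side":a,"top":cv2.imread("pics/top0.png")}
H=rect(-13,13,75,89,30)+rect(-6,6,60,70,30)
for nm,E in(("block",rect(-55,55,45,111,30)),("holes",H),("head",rect(-15,39,-105,-55,98))):
    for c in("side","top"):print(nm,c,*[np.round(v,3) for v in fit(ims,E,(507,-3,.026),(c,))])
E
```

```text
[503.5  71.5  68.6] [-3.14   0.     1.598]
lens pred [297.31 176.25]
bottom front corners pred [[292.32, 186.33], [302.53, 183.73], [296.96, 186.87], [291.27, 172.74], [301.77, 170.16]]
cols from 286 rows from 164
164|  23  20  41  67 100 155 160 158 157 146 140 141 149  61  25  51  69  49 102 157 162 163 162 162
165|  27  24  50  70  78 142 143 134 135 112 101 104 132  57  24  54  70  45  96 156 162 161 162 163
166|  24  24  49  70  64 111 108 102  99  92  87  91 106  49  29  50  68  42  83 156 161 164 163 161
167|  26  29  44  71  59  95  85  91  84  79  70  72  95  55  30  54  71  64 105 158 162 162 162 161
168|  24  26  39  70  64  91  66  62  49  42  40  52  85  58  38  48  79 107 141 159 161 162 163 162
169|  31  27  38  71  67  86  64  43  46  51  60  66  72  63  56  54  92 134 158 161 161 161 163 161
170|  41  34  39  70  70  87  87  67  83  87  91  81  69  68  65  72 125 147 161 161 162 160 161 162
171|  74  67  54  71  72  89 101  81  95 102  95  71  62  64  64  83 154 161 163 162 163 160 162 159
172| 120 122  99  74  69  72  89  70  69  81  69  63  59  57  56  79 156 161 1
[... 1797 characters left out ...]
 66  65  63  65  66  70  77  74  94 122 141
191| 116 113 115 109  73  69  66  66  66  64  64  63  59  58  60  60  62  65  86 142 141 150 172 176
192| 115 114 111  98  71  68  64  62  62  58  60  58  63  63  71  90  91  93 114 180 167 155 156 136
193| 112 113  97  73  64  59  60  59  62  62  67  82  93  93  99 111 101  98 101 147 110  90 118 145
block side [ 5.09837e+02 -8.06900e+00  6.80000e-02] -201.018
block top [ 5.10345e+02 -2.01100e+00  5.40000e-02] -216.471
holes side [5.11974e+02 2.35560e+01 7.30000e-02] -166.107
holes top [ 5.04381e+02  3.70000e-01 -3.30000e-02] -186.51
head side [ 5.01123e+02 -5.82900e+00  8.50000e-02] -208.187
head top [5.02331e+02 3.31200e+00 8.50000e-02] -199.021
```

```bash
python3 - <<'E'
from h import *
for n,(x,y,w,h) in(("side",(286,178,20,15)),("top",(271,194,17,15))):
    im=cv2.imread(f"pics/{n}0.png").mean(2).astype(int)
    print(n,"cols from",x)
    for j,r in enumerate(im[y:y+h,x:x+w]):print("%3d|"%(y+j),*["%3d"%v for v in r])
    for nm,P in(("large",[(-13,75),(13,75),(13,89),(-13,89)]),("small",[(-6,60),(6,60),(6,70),(-6,70)])):
        print(nm,proj(n,pose((507,-3,.026),[(a,b,30) for a,b in P])).round(1).tolist())
    print("chamfered outer large+small",proj(n,pose((507,-3,.026),[(a,b,30) for a,b in [(-15.4,91.4),(15.4,91.4),(15.4,72.6),(-8.4,57.6),(8.4,57.6)]])).round(1).tolist())
E
```

```text
side cols from 286
178| 152 153 153 153 153 154 152 152 151 151 145 144 140 134 122 121 112 108 107 109
179| 153 153 152 152 152 151 146 144 140 135 125 122 117 112 110 110 109 107 108 109
180| 151 151 148 144 140 136 130 123 118 112 109 108 108 108 109 107 108 108 109 109
181| 143 138 129 121 115 113 111 111 111 108 108 105 107 106 107 108 107 109 106 108
182| 122 113 112 110 109 108 108 108 105 102 102  98  98 104 108 107 108 108 108 107
183| 109 110 108 109 107 103 102 100  97  89  88  77  79  97 107 107 108 108 107 108
184| 110 108 107 108 102  89  86  81  74  69  66  58  60  86 105 108 108 108 107 107
185| 108 108 107 107 102  82  67  58  56  55  56  64  62  80 102 109 109 108 108 110
186| 108 108 109 109 108  96  69  63  65  68  72  70  73  89 106 109 110 109 110 111
187| 107 108 108 110 107 107  93  88  88  81  73  69  72  91 106 109 109 107 108 109
188| 108 110 108 109 108 108 108 107 103  88  67  66  73  95 107 108 109 108 108 108
189| 109 110 109 108 110 111 108 109 108 101  87  92  93 106 109 107 103  98  94  87
190| 108 109 108 111 108 107 108 107 109 106 104 106 105  97 
[... 1108 characters left out ...]
123 116 183
203| 123 124 124 118  83  73  86 117 103  89  90 103 116 123 121 114 187
204| 123 124 125 121  91  83 114 120 107 118 121 120 123 121 117 118 189
205| 127 124 124 120 118 109 114 117 115 124 124 124 123 124 118 110 192
206| 126 125 122 125 123 124 123 122 124 123 124 122 123 123 117 112 190
207| 124 123 123 126 126 125 125 124 122 122 123 120 123 123 120 116 191
208| 124 123 125 124 126 122 124 122 123 124 121 122 123 124 119 114 193
large [[279.0, 204.7], [279.6, 198.7], [276.2, 198.5], [275.5, 204.5]]
small [[282.8, 203.3], [283.1, 200.5], [280.7, 200.4], [280.4, 203.1]]
chamfered outer large+small [[274.9, 205.0], [275.6, 197.9], [280.2, 198.2], [283.4, 203.9], [283.8, 200.0]]
```

Measured: the lens appears at (297.2,176.1) against a prediction of (297.3,176.3), so the block is well centred in the grip. The socket comes out near (505,73). I shift 1.5 mm in +x and lower gently.

Emit:
carry_out(
  deltas=[0,0,0,0.0005,0.0015,0.004,1,0,0,0,0,0,0.004,1,0,0,0,0,0,0.003,1,0,0,0,0,0,0.003,1,0,0,0,0,0,0,1],
)

```text
clock: 8.1
eef_pos: [505.5, 71.7, 54.9]
tool_rot: [-3.142, -0.0, 1.597]
force: [0.4, 0.5, -1.7]
width: 33.7
gripper_force: 60.2
```

Emit:
carry_out(
  deltas=[0,0,0,0,0,0.003,1,0,0,0,0,0,0.003,1,0,0,0,0,0,0.002,1,0,0,0,0,0,0,1],
)

```text
clock: 8.6
eef_pos: [505.4, 71.9, 49.3]
tool_rot: [3.14, 0.001, 1.597]
force: [-6.5, -0.2, 23.6]
width: 33.9
gripper_force: 63.1
```

Seated: TCP z is 49.3 (home 49) with 24 N of upward contact force. I release and rise.

Emit:
carry_out(
  deltas=[0,0,0,0,0,-0.001,1,0,0,0,0,0,0,-0.2,0,0,0,0,0,0,-0.45,0,0,0,0,0,0,-0.45,0,0,0,0,0,0,-0.45,0,0,0,0,0,-0.03,-0.45,0,0,0,0,0,-0.05,-0.45,0,0,0,0,0,-0.05,-0.45,0,0,0,0,0,-0.05,-0.45,0,0,0,0,0,0,-0.45],
)

```text
clock: 9.85
eef_pos: [508.1, 72.4, 231.6]
tool_rot: [3.134, -0.001, 1.597]
force: [0.9, 0.1, 0.3]
width: 61.8
gripper_force: 0.0
```

```bash
python3 - <<'E'
from ov import *
s=ctrl.read_state();print(s["eef_pos"].round(1),s["width"].round(1))
im=ctrl.get_image("side")[:,:,::-1].copy();cv2.imwrite("pics/side4.png",im)
q=(505.2,73,.026,17)
print("pred lens",proj("side",pose(q,[(0,-26,53)])).round(1).tolist(),"bottom front",proj("side",pose(q,[(-18,-21,13),(18,-21,13)])).round(1).tolist(),"top",proj("side",pose(q,[(-18,21,69),(-18,-21,69),(18,-21,69),(18,21,69)])).round(1).tolist())
for j,row in enumerate(im[168:196,284:308].mean(2).astype(int)):print("%3d|"%(168+j),*["%3d"%v for v in row])
# clean gripper view: rack region now
t=ctrl.get_image("top")[:,:,::-1];cv2.imwrite("pics/top4.png",t)
E
```

```text
Traceback (most recent call last):
AttributeError: 'float' object has no attribute 'round'
```

```bash
python3 - <<'E'
from ov import *
s=ctrl.read_state();print(s["eef_pos"].round(1))
im=ctrl.get_image("side")[:,:,::-1].copy();cv2.imwrite("pics/side4.png",im)
q=(505.2,73,.026,17)
print("pred lens",proj("side",pose(q,[(0,-26,53)])).round(1).tolist(),"bottom front",proj("side",pose(q,[(-18,-21,13),(18,-21,13)])).round(1).tolist(),"top",proj("side",pose(q,[(-18,21,69),(-18,-21,69),(18,-21,69),(18,21,69)])).round(1).tolist())
for j,row in enumerate(im[168:196,284:308].mean(2).astype(int)):print("%3d|"%(168+j),*["%3d"%v for v in row])
t=ctrl.get_image("top")[:,:,::-1];cv2.imwrite("pics/top4.png",t)
E
```

```text
[508.1  72.4 231.6]
pred lens [[298.0, 180.7]] bottom front [[293.0, 190.5], [303.1, 187.9]] top [[288.0, 170.2], [292.0, 177.2], [302.4, 174.6], [298.2, 167.7]]
168|  42  40  38  39  51  96 141 159 160 159 157 157 157 150 157 160 160 159 158 160 159 160 160 160
169|  40  42  42  37  48  71 113 153 153 145 140 137 133 122 144 157 159 160 159 159 160 160 159 160
170|  46  45  50  51  61  79 106 137 131 115 108  95 101  96 122 145 158 159 159 159 159 160 161 158
171|  53  59  75  78  81  82 112 113 107  97  94  81  95  92 108 125 149 160 159 161 160 160 161 158
172|  80  89 119 128 124  91 102 104 100  91  85  60  63  61  93 114 135 157 162 162 161 160 161 160
173| 127 132 154 158 153 104 105 108  80  57  46  40  43  48  75 103 121 145 157 161 160 160 162 161
174| 157 158 160 161 154  96  95 108  92  63  51  59  69  80  88 101 114 124 156 160 159 160 161 159
175| 161 161 160 158 153 100  74 105 109  92  86  91 100 106 105 101 100 104 143 159 160 158 159 154
176| 159 160 161 161 154 107  66  89 110 108 105 100 100  94  85  77  72  76 121 151 150 151 142 139
177| 161 160 161 161 156 110 
[... 1189 characters left out ...]
15 112 109 110 110 104  67  56  55  55  50  52  54  61  60  60  61  65  73  98  97  91  77  78
190| 114 112 114 114 113 106  90  65  60  62  62  58  60  63  65  63  62  61  63  75  74  76  76  92
191| 113 114 113 112 113 114 108  73  67  65  64  64  61  60  62  60  63  60  62  77 105 138 139 148
192| 114 115 114 115 113 112 109  84  63  62  61  60  56  58  60  62  71  88  98 138 159 186 166 160
193| 112 113 112 110 103 101  92  82  63  57  60  61  69  79  92  89  97 111 112 156 155 151 110 102
194| 103 101  94  93  79  77  77  76  75  75  89  88  93 101 108  99  95  90  72  97  74  71  81  79
195|  76  76  73  76  77  98 140 143 137 105 113  99  94  90  76  62  49  45  40  45  37  51 100 103
```

The lamp's lens is at (297.3,180.5) against a home prediction of (298,180.7), so the block is released and seated. Now I refine the tall cell's position.

```bash
python3 - <<'E'
from ov import *
ims={"top":cv2.imread("pics/top0.png"),"side":cv2.imread("pics/side0.png")}
E=[]
for x in(-10,10):E+=[((x,-14,80),(x,14,80)),((x,-14,24),(x,-14,80)),((x,14,50),(x,14,80))]
for c in(("side",),("top",),("top","side")):
    print(c,*[np.round(v,3) for v in fit(ims,E,(492,-269,.055),c)])
def dump(n,x,y,w,h):
    print(n,"cols from",x)
    for j,r in enumerate(ims[n][y:y+h,x:x+w].mean(2).astype(int)):print("%3d|"%(y+j),*["%3d"%v for v in r])
dump("side",319,240,20,28);dump("top",357,200,16,22)
q=(492,-269,.055)
for n in ims:print(n,"bot-front z22,top x-10 (y-14,14), x10:",proj(n,pose(q,[(-10,-14,22),(10,-14,22),(-10,-14,80),(-10,14,80),(10,-14,80),(10,14,80)])).round(1).tolist())
E
```

```text
('side',) [ 4.90837e+02 -2.75581e+02  1.46000e-01] -193.969
('top',) [ 5.15391e+02 -2.75085e+02 -1.60000e-02] -225.151
('top', 'side') [ 4.92478e+02 -2.68347e+02  4.90000e-02] -387.737
side cols from 319
240| 153 154 153 154 153 153 154 153 153 152 148 158 153 153 153 153 152 152 153 153
241| 153 154 152 153 153 153 153 155 155 149 143 168 144 152 152 154 152 153 153 152
242| 154 152 154 154 155 158 153 153 149 146 139 154 152 155 154 154 154 152 153 153
243| 154 153 151 151 154 154 159 148 143 140 130 116 164 163 155 153 153 154 153 152
244| 153 153 153 153 149 133 166 143 141 139 127 105 134 173 156 152 153 152 154 154
245| 152 153 154 153 149 114 156 154 144 140 128 100 110 164 164 154 151 153 153 153
246| 153 154 152 153 149 102 119 163 154 141 127 100 100 132 172 157 153 156 153 153
247| 154 155 152 151 148  97  95 132 168 145 128 101  97 110 151 145 153 153 153 154
248| 154 152 151 154 147  98  83 103 164 151 131 103  98 100 103 121 149 154 157 155
249| 153 155 153 152 147  98  84  98 128 137 125 103  95  96 100 117 151 162 166 172
250| 153 153 153 153 148 102  83  90  94 103 1
[... 2600 characters left out ...]
2 102
216| 152 186 188 192 189 190 187 187 191 193 192 193 178 103 100 102
217| 150 181 184 184 183 185 186 192 195 195 195 191 181  99 100 103
218| 125 126 126 126 129 133 147 148 150 150 149 148 141  95 108 109
219| 107  93  98  94  95  95  98  99  96 103 106 100  98 102 147 157
220| 114 112 112 112 112 111 106  87  80 107 103  78  74  90 126 161
221| 151 150 146 128 122 122 123 100 102 129 125  92  92 110 154 163
top bot-front z22,top x-10 (y-14,14), x10: [[366.8, 214.6], [366.8, 209.9], [368.0, 209.5], [360.8, 209.4], [368.0, 204.8], [360.8, 204.6]]
side bot-front z22,top x-10 (y-14,14), x10: [[327.1, 263.9], [333.6, 261.7], [326.9, 249.6], [322.8, 242.8], [333.7, 247.4], [329.5, 240.6]]
```

Emit:
carry_out(
  deltas=[0,0,0,-0.0486,-0.0034,0,-0.45,0,0,0,-0.0486,-0.0034,0,-0.45,0,0,0,-0.0486,-0.0034,0,-0.45,0,0,0,-0.0486,-0.0034,0,-0.45,0,0,0,-0.0486,-0.0034,0,-0.45,0,0,0,-0.0486,-0.0034,0,-0.45,0,0,0,-0.0487,-0.0035,0,-0.45,0,0,-1.4,0,0,0.04,-0.45,0,0,0,0,0,0.04,-0.45,0,0,0,0,0,0,-0.45,0,0,0,0,0,0,-0.45],
)

```text
clock: 11.32
eef_pos: [490.9, -268.9, 148.2]
tool_rot: [-3.142, -0.0, 1.622]
force: [-0.4, -0.3, 0.6]
width: 62.1
gripper_force: 0.0
```

Emit:
carry_out(
  deltas=[0,0,0,0.0005,0.0021,0.04,-0.45,0,0,0,0,0,0.04,-0.45,0,0,0,0,0,0.02,-0.45,0,0,0,0,0,0,-0.45,0,0,0,0,0,0,-0.45],
)

```text
clock: 11.95
eef_pos: [494.1, -269.0, 49.7]
tool_rot: [3.139, 0.001, 1.622]
force: [0.6, -0.9, 0.1]
width: 61.9
gripper_force: 0.0
```

```bash
python3 - <<'E'
from ov import *
s=ctrl.read_state();t=s["eef_pos"];print(t.round(1),s["tool_rot"].round(4),s["force"].round(1))
cel=[(box(-10,10,-14,14,8,80),(492.5,-268.3,.05),(0,255,0))]
o=[]
for n,x,y in(("top",340,180),("side",305,215)):
    im=ctrl.get_image(n)[:,:,::-1].copy();cv2.imwrite(f"pics/{n}5.png",im);o.append(crop(im,n,x,y,50,60,8,cel if n=="side" else cel))
cv2.imwrite("pics/o5.png",np.hstack(o))
E
```

```text
[ 494.1 -269.    49.7] [3.1388e+00 1.5000e-03 1.6217e+00] [ 0.6 -0.9  0.1]
```

View pics/o5.png

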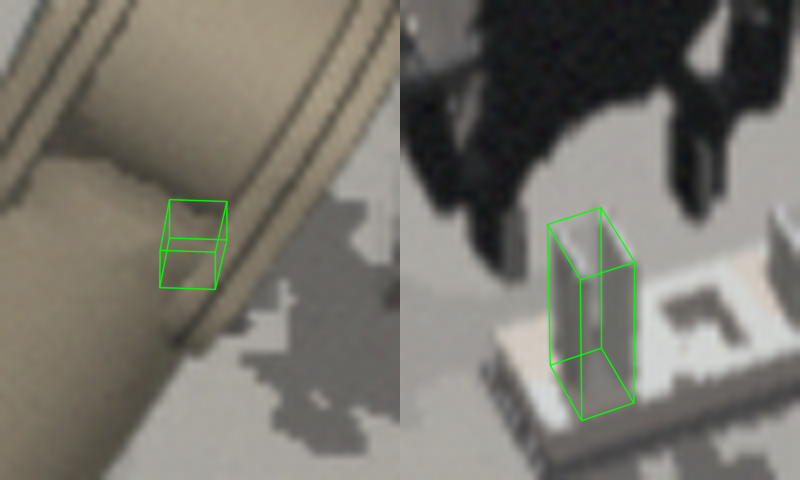

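The side view shows the fingers straddling the tall cell on its frosted ±x sides, with tips near (369,249) and (392,242), clear of the cell and rack. I lower 4 mm and grip.

Emit:
carry_out(
  deltas=[0,0,0,0,-0.0008,0.004,-0.45,0,0,0,0,0,0,0,0,0,0,0,0,0,0.3,0,0,0,0,0,0,0.45,0,0,0,0,0,0,1,0,0,0,0,0,0,1,0,0,0,0,0,0,1,0,0,0,0,0,0,1],
)

```text
clock: 13.05
eef_pos: [492.0, -268.7, 44.3]
tool_rot: [3.141, 0.0, 1.622]
force: [0.1, 0.1, 4.8]
width: 17.7
gripper_force: 59.4
```

Emit:
carry_out(
  deltas=[0,0,0,0,0,-0.01,1,0,0,0,0,0,-0.02,1,0,0,0,0,0,-0.045,1,0,0,1.4,0,0,-0.045,1,0,0,0,0.03,0.0025,0,1,0,0,0,0.05,0.0041,0,1,0,0,0,0.05,0.0041,0,1,0,0,0,0.05,0.0041,0,1,0,0,0,0.05,0.0041,0,1,0,0,0,0.0363,0.0032,0,1,0,0,0,0,0,0,1,0,0,0,0,0,0,1],
)

```text
clock: 14.55
eef_pos: [506.5, -2.5, 164.1]
tool_rot: [-3.141, 0.001, 1.597]
force: [0.2, -0.4, -1.0]
width: 18.2
gripper_force: 58.8
```

Emit:
carry_out(
  deltas=[0,0,0,0.0003,0.0007,0.025,1,0,0,0,0,0,0.025,1,0,0,0,0,0,0.018,1,0,0,0,0,0,0.01,1,0,0,0,0,0,0,1,0,0,0,0,0,0,1],
)

```text
clock: 15.3
eef_pos: [508.1, -1.8, 86.6]
tool_rot: [3.14, 0.0, 1.596]
force: [0.1, 0.9, -0.9]
width: 17.6
gripper_force: 58.8
```

```bash
python3 - <<'E'
from ov import *
s=ctrl.read_state();t=s["eef_pos"];print(t.round(1),s["tool_rot"].round(4),s["force"].round(1))
q=(t[0],t[1],s["tool_rot"][2]-np.pi/2,t[2]-36.3)
im=ctrl.get_image("side")[:,:,::-1].copy();cv2.imwrite("pics/side6.png",im)
it=[(box(-10,10,-14,14,0,72),q,(0,255,0)),(METER+rect(-9,9,49,49.1,70)+rect(-9,9,-45,-45.1,70),(507.2,-2,.026),(0,0,255)),([((0,49,70),(0,-45,70))],(507.2,-2,.026),(0,255,255))]
a=crop(im,"side",280,150,50,60,8,[]);b=crop(im,"side",280,150,50,60,8,it)
cv2.imwrite("pics/o6.png",np.hstack([a,b]))
E
```

```text
[508.1  -1.8  86.6] [3.1405e+00 1.0000e-04 1.5965e+00] [ 0.1  0.9 -0.9]
```

View pics/o6.png

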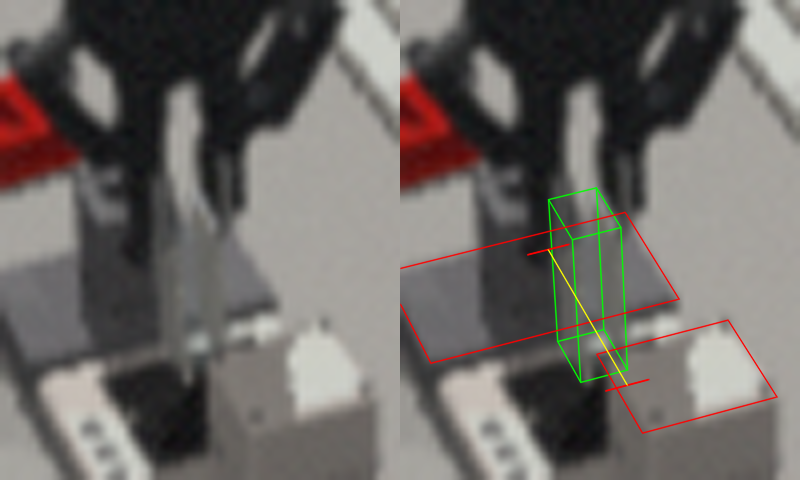

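The picture shows the cell held upright in the gap between lamp and detector head, touching nothing; its front-bottom corner is near (303.5,197.3). One numeric check of that corner against the lamp's position.

```bash
python3 - <<'E'
from ov import *
im=cv2.imread("pics/side6.png").mean(2).astype(int)
for j,r in enumerate(im[176:201,296:312]):print("%3d|"%(176+j),*["%3d"%v for v in r])
for n,q in(("tcp",(508.1,-1.8,.026,50.3)),):
  print(proj("side",pose(q,[(-10,-14,0),(10,-14,0),(-10,14,0),(-10,-14,40),(10,-14,40),(-10,14,40),(10,14,40)])).round(2).tolist())
E
```

```text
176|  40  26  33  62  73  68 114 137 114 130  90  58  75  84 122 157
177|  38  28  32  60  71  64 100 125 107 115 123  78  83 122 156 162
178|  39  29  33  62  73  68  90 112 105 107 125  86  90 135 158 164
179|  34  29  33  65  73  76  92 111 106 102 104  87 102 131 158 162
180|  32  26  39  70  71  80  96 107 103 101 100 101 113 118 150 160
181|  25  34  38  70  79  94 103 106 103 100  98 107 114 116 133 151
182|  31  31  45  74  87  95 100 107 104  99  99 106 114 114 118 134
183|  47  42  48  70  87  91 104 105 104  98 101 110 114 116 114 121
184|  53  52  53  73  86  88 100 106 103 101 100 109 115 115 116 116
185|  57  53  55  70  87  89 104 107 105 100 101 107 117 116 115 114
186|  54  52  54  66  87  91 111 110 107 101 102 107 114 114 114 114
187|  50  52  51  60  85  92 103 110 107  98 101 105 109 111 103 102
188|  48  51  52  61  87  91 104 107 108  98 101 103  95  94  82  79
189|  51  57  55  60  86  91 102  94  95  98 100 101  82  77  80  96
190|  51  55  58  63  85  91  97  87  86  97  99 102 106 138 142 155
191|  57  56  54  57  83  92  97  96 111 120 103 107 133 172 166 163
192|  54  57  58  63  86  89  98 120 149 152 110 103 125 130 110 106
193|  64  73  78  83  97  93  97 123 145 143 103  87 102 101  96 101
194|  83  90  93  87  94  85  93  98  90  86  89  84 112 121 117 117
195|  84  78  65  56  52  61  80  91  69  72 104 102 118 121 119 118
196|  54  40  33  33  34  40  61  94  54  60 104 116 120 120 119 119
197|  34  31  33  32  32  36  48  89  43  46  96 111 119 122 119 118
198|  30  37  31  33  34  32  33  43  26  41  91 103 116 121 120 120
199|  37  30  34  34  36  37  33  25  17  40  93  99 112 121 120 122
200|  43  35  37  34  33  34  28  15  25  39  93  99 103 115 122 120
[[302.06, 197.24], [307.9, 195.7], [299.17, 192.14], [301.48, 187.49], [307.45, 185.96], [298.55, 182.44], [304.44, 180.96]]
```

Emit:
carry_out(
  deltas=[0,0,0,0,-0.0013,0,1,0,0,0,0,0,0,1,0,0,0,0,0,0,1,0,0,0,0,0,0,1,0,0,0,0,0,0,1,0,0,0,0,0,0,1],
)

```text
clock: 16.1
eef_pos: [506.3, -1.5, 86.0]
tool_rot: [3.142, 0.0, 1.597]
force: [-0.2, -0.3, -0.8]
width: 17.6
gripper_force: 58.8
```

```bash
python3 -c "
from cell import ctrl
s=ctrl.read_state();print(s['eef_pos'],abs(s['qd']).max());print(ctrl.finish_job())"
```

```text
[506.2602626   -1.48026321  86.0071572 ] 0.0025779946540929167
the job is handed in; nothing more can be done
None
```

The job is handed in at about 16 s. The lamp block is plugged home with its lens facing the detector and released. The tall cell is held still and upright by its frosted faces in the light path, to within about 1–2 mm of the beam midpoint as measured.

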